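Balance the stirring paddle and mark the point

TASK

Slide the white stirring paddle along its two forks, without lifting it out, until the cradle rocks off its stop and balances level on the knife edge; let go and let it settle. Then set the grey saddle rider astride the shank right over the knife edge to mark the balance point, and leave everything level and at rest. Do not shift the round stopper or the amber bottle.

Things in the scene. Friction and masses are not known exactly. Their poses are not given: they have to be found in the camera images.
- paddle: White stirring paddle like a small oar, 120 g, loose in the cradle's forks: square shank 280 x 14 x 14 mm, flat blade 60 x 44 x 10 on its +x end. Origin: centre of the shank; x towards the blade, whose end face is at x=200; plain end at -140. Its centre of mass is on the shank at x=55. It starts 32 to 56 too far to the blade side, blade hanging some 30 low; 1 to 2 N on the end face slides it.
- knife (a point): Point 97 mm above the bench, straight above the stand's knife edge, at mid-height of a level shank; x level, along the shank towards the blade, z up. Fixed dark steel base 130 x 100 x 12; on its post rocks an aluminium beam 10 wide (top at 72 above the bench) with forks at x = -62 and +62, each 12 long, 26 wide, floors 90 above the bench, cheeks 9 high and 18 apart.
- cradle (a joint): Tilt of the beam with its forks and paddle about the knife edge, which lies 62 mm above the bench (35 below the shank's middle line), rad: 0 level, positive blade end down, stops at -0.14 and 0.14. Keel weights steady it: near balance it tilts roughly 0.065 for each 10 mm that the paddle's centre of mass is off the edge.
- rider: Grey saddle rider, 40 g, 66 mm high, standing near the plain end. Fin to grip on top: 12 thick (y), 30 long (x), 34 high; below, two splayed legs form an upside-down U along x, gap 20 wide at the top, 34 at the mouth. Origin 33 above its feet; crown's underside, which sits on the shank, at z=-7, crown's top at -1. Half-turn symmetric. The round stopper beside it (42 wide, 67 high) has a like fin.
There are look-alikes about, which are no part of the job. What is shaped like the rider but green or pink is not meant.

How it is judged:
By the outcome, as a careful person would: the job done as asked, in the order asked, and still so for the second after the job is handed in, with the robot touching nothing.
It also fails if it takes over 59 s, if anything falls off the work surface, if the arm or the gripper's body presses on something with over 40 N, if the wrist force passes 120 N, or if a joint passes its speed limit or range.

ROBOT

A 6-joint arm with a two-finger parallel gripper is mounted at the origin on the work surface. World frame = base frame: x ahead of the robot, y to its left, z up, the work surface at z = 0. Lengths are in m, angles in rad, forces in N, time in s.
With the tool pointing down it reaches from about 0.375 to 0.975 m from the base axis. Payload 3.8 kg.
Tool frame: the origin (TCP) lies on the centre line of the jaws, within the pads' length; the fingertips stand 14 mm ahead of it and the grasp point (between the pads) lies 5 mm behind it; z points along the fingers, y is the line along which they close (so a half turn about z gives the same grasp; the last joint's range is limited). The gripper opens to 85 mm and grips with 20 to 120 N. Pads are 22 mm wide; open, the fingers measure 114 mm over their backs; the gripper's body (76 mm by 85 mm) begins 54 mm behind the grasp point. The pads swing forward as they close: fully open they stand 13 mm farther back than shut.
Start: joints at [-1.264, 0.264, 1.604, -0, 1.274, -0.037], TCP at [0.228, -0.635, 0.245] pointing down, gripper open.
Joint ranges: [-2.63, 2.63], [-0.94, 2.18], [0.31, 2.57], [-1.31, 4.45], [0, 2.66], [-2.55, 2.55]. Speed limits (rad/s): [2.57, 2.57, 3.14, 3.14, 3.14, 3.14].

INTERFACE

Orientations are given as a 3x3 rotation matrix whose columns are the frame's x, y, z axes.
In Python, from station import sensors, eyes, order, search_frame gives the robot as it stands. The module is installed in compiled form; this text tells all that it offers.
- The arm moves only by the tool step_arm, never from a script. Its argument "moves" is one flat list of numbers, 5 for each row, row after row: the shift along the tool's x, y, z in units of 0.075 m (1.0 is 0.075 m), then the turn about the tool's z in units of pi rad (1.0 is pi rad), then the opening in per cent of the stroke, from 0 (shut) to 100 (fully open). In form: [x, y, z, turn, hand, x, y, z, turn, hand, ...]. A call has 1 to 12 rows; each row shifts and turns the commanded pose from where the row before left it, along the tool's axes as they then stand; what a row does not reach is not made up. A row lasts 1/10 s, in which the tool goes at most 50 mm and 8.59 degrees, less where a joint would pass 70% of its speed; a pose out of reach is approached as far as the arm can. A call with a number of a shift or a turn outside -1 to 1 is refused whole. A call with a gripper value outside its range is refused whole. The fingers move at their own pace and stop on an object; "squeeze" is the grip in N (left out, the last holds). Time passes only in rows, so rows that do not move let the fingers close. It gives the time, the measured TCP pose, the force, the opening and the grip force at its end, in the units of the state.
- sensors.state(): the state, without advancing time (a new reading comes with each control period).
- eyes.get_image(name): name is "side" or "top"; returns the picture (384x512x3 uint8, blue, green, red); there is no depth.
- eyes.calibration(name): a dict with "fx", "fy", "cx", "cy" (pixels), "cam_to_world" (4x4, takes a point from camera to world coordinates). Camera axes: x right, y down, z forward; pixel columns grow to the right and rows downward; lengths in m; the calibration is good to about 2 mm. A picture is of the moment at which its call begins. calibration takes no time and is no camera call.
- order.sign_off(): hands the job in; it is judged then, once.
Trained networks look in the newest picture that a camera, given by its name, has taken for a name from the list of things; names that differ only in an ending like _2 or _b are one class to them, and where a whole thing is asked for, a point or a joint stands for the part that bears it (a point fixed in the world has none). Each returns a list of dicts, best first, with "score" (0 to 1); they miss things now and then, are a little off and sometimes report something else, mostly with a low value. They report only what shows in the picture. A call takes as long as a camera call. They do not tell look-alikes from the thing itself.
- search_frame(camera, query): "bbox" ([left, top, right, bottom] in pixels, round what is visible of it).
The state is a dict: "time": time; "joint_positions": joint angles; "qvel": joint speeds; "joint_efforts": joint torques, N m; "tool_pos": TCP position; "eef_rot": TCP orientation; "wrist_force": force on the tool from outside, world axes, zero at the start; "moment": the same for the moment, N m; "gripper_width": opening from 0.0 (shut) to 1.0 (fully open); "finger_force": force on a finger pad.
Only numpy, scipy, OpenCV 4.12 (cv2) and the standard library are available. Lean on these libraries where they do the work, as an engineer would, in place of code of your own. Each camera call takes 0.05 s, during which the arm holds its last target. There are 200 camera calls.

## Working session

There is one attempt and no reset: what is moved stays moved. The work goes in short steps, Python scripts to look and compute and a tool call to move; the robot and the scene stay as the last step left them, time stands still between calls to the robot, and variables do not carry over. Pictures are saved under pics/ and viewed, at most 10 in all, crops included, and the job is handed in when it is done.

Besides the shell and the picture viewer there is one more tool, called after "Call:" as a command line: name --argument value ..., lists and objects as JSON in quotes. step_arm: Moves the arm, as the interface text tells. Shifts and turns lie within -1 to 1; 1 stands for 0.075 m of shift or pi rad of turn. Its arguments: {"type":"object","properties":{"moves":{"type":"array","items":{"type":"number"}},"squeeze":{"type":"number"}},"required":["moves"]}

```bash
mkdir -p pics; cat > h.py <<'E'
import numpy as np, cv2
from station import sensors, eyes, order, search_frame
def cal(n):
    c=eyes.calibration(n); return c, np.array(c["cam_to_world"])
def ray(n,u,v):
    c,T=cal(n); d=T[:3,:3]@np.array([(u-c["cx"])/c["fx"],(v-c["cy"])/c["fy"],1]); return T[:3,3],d
def onz(n,u,v,z):
    o,d=ray(n,u,v); return o+d*(z-o[2])/d[2]
def proj(n,p):
    c,T=cal(n); q=T[:3,:3].T@(np.asarray(p,float)-T[:3,3]); return np.array([c["fx"]*q[0]/q[2]+c["cx"],c["fy"]*q[1]/q[2]+c["cy"]])
def tri(a,ua,b,ub):
    o1,d1=ray(a,*ua);o2,d2=ray(b,*ub)
    s=np.linalg.lstsq(np.c_[d1,-d2],o2-o1,rcond=None)[0]
    p,q=o1+d1*s[0],o2+d2*s[1]; return (p+q)/2,np.linalg.norm(p-q)
E
python3 - <<'E'
from h import *
np.set_printoptions(precision=3,suppress=True)
for n in("top","side"):
    im=eyes.get_image(n); cv2.imwrite(f"pics/{n}0.png",im)
    c,T=cal(n); print(n,c["fx"],c["cx"],c["cy"],T.tolist())
    for q in("paddle","knife","cradle","rider"):
        print(q,[(np.round(d["bbox"]).tolist(),round(d["score"],2)) for d in search_frame(n,q)])
a=cv2.imread("pics/top0.png");b=cv2.imread("pics/side0.png")
cv2.imwrite("pics/both0.png",cv2.resize(np.vstack([a,b]),(400,600)))
s=sensors.state();print(s)
E
```

```text
top 394.1149482396786 259.2057793830768 192.4765514525988 [[-0.041454004843547027, -0.9768567581365184, 0.20983908016726174, 0.37207296361697356], [-0.9991397186446851, 0.04077708906089124, -0.007553253228842733, -0.18086224299925846], [-0.001178180397924395, -0.20997167211491044, -0.9777067601281163, 0.9939487432324947], [0.0, 0.0, 0.0, 1.0]]
paddle [([66.0, 183.0, 204.0, 222.0], 0.77)]
knife [([120.0, 193.0, 188.0, 241.0], 0.7)]
cradle [([123.0, 202.0, 176.0, 224.0], 0.74)]
rider [([281.0, 189.0, 301.0, 207.0], 0.73), ([316.0, 144.0, 335.0, 163.0], 0.54), ([316.0, 179.0, 335.0, 200.0], 0.51), ([347.0, 182.0, 366.0, 197.0], 0.51), ([348.0, 146.0, 370.0, 166.0], 0.51)]
side 360.6323685093727 252.86585661273668 194.91637387606187 [[-0.9455983524019625, -0.20708221697313714, 0.2509197308865614, 0.3963103798790945], [-0.3251802900242496, 0.6254887708897569, -0.7092401401997537, 0.2710836798944011], [-0.010076453465320226, -0.7522504588927227, -0.658800206573472, 0.5375212679139223], [0.0, 0.0, 0.0, 1.0]]
paddle [([159.0, 252.0, 262.0, 384.0], 0.79)]
knife [([155.0, 293.0, 262.0, 381.0], 0.7)]
cradle [([159.0, 288.0, 236.0, 384.0], 0.59)]
rider [([273.0, 136.0, 288.0, 168.0], 0.93), ([251.0, 181.0, 276.0, 216.0], 0.69), ([220.0, 147.0, 239.0, 178.0], 0.62), ([244.0, 131.0, 254.0, 159.0], 0.55), ([256.0, 155.0, 280.0, 187.0], 0.53)]
{'time': 0.5, 'joint_positions': array([-1.264,  0.264,  1.604, -0.   ,  1.274, -0.037]), 'qvel': array([ 0.001, -0.   , -0.002, -0.001, -0.   ,  0.   ]), 'joint_efforts': array([ -0.001, -51.441, -36.724,  -0.   ,   0.003,  -0.   ]), 'tool_pos': array([ 0.227, -0.636,  0.245]), 'eef_rot': array([[ 0.941,  0.337, -0.   ],
       [ 0.337, -0.941,  0.   ],
       [-0.   , -0.   , -1.   ]]), 'wrist_force': array([ 0.65 , -0.498,  0.299]), 'moment': array([-0.018, -0.049, -0.007]), 'finger_force': 0.0, 'gripper_width': 1.003388847641662}
```

View pics/top0.png

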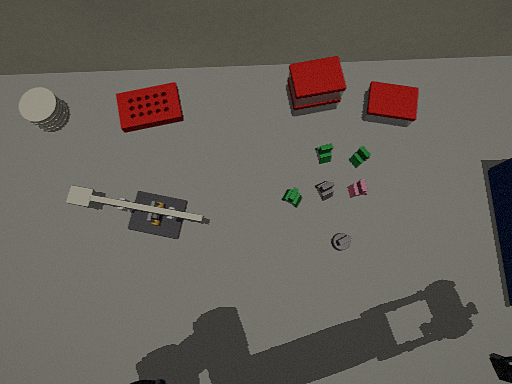

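View pics/side0.png

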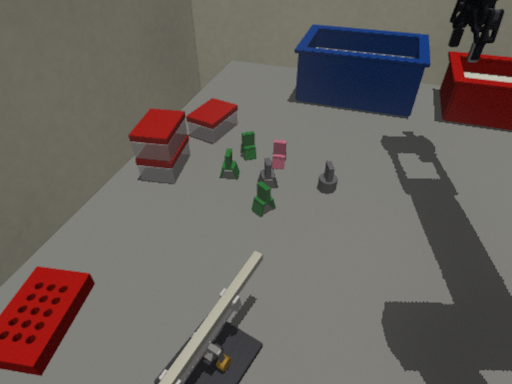

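The top view shows the paddle from (68,195) (blade) to (207,219) (plain end). Rider-like things are at top pixels (292,197) green, (325,153) green, (361,156) green, (359,188) pink and (325,188) grey. The round stopper is at (342,241). Only the one at (325,188) (side view (267,172)) is grey with legs, so I'll confirm it in an enlarged crop.

```bash
python3 - <<'E'
from h import *
np.set_printoptions(precision=4,suppress=True)
a=cv2.imread("pics/top0.png");b=cv2.imread("pics/side0.png")
r=lambda im,x0,y0,x1,y1,s:cv2.resize(im[y0:y1,x0:x1],None,fx=s,fy=s,interpolation=cv2.INTER_CUBIC)
A=r(a,60,175,220,245,5)           # 800x350
B=r(a,275,135,375,197,4)
B=r(a,300,170,360,255,3); C=r(b,215,130,345,214,3); D=r(b,150,245,270,384,1.8)
H=250
row=np.zeros((255,800,3),np.uint8)
x=0
for i in(B,C,D):
    h=min(255,i.shape[0]);w=min(i.shape[1],800-x);row[:h,x:x+w]=i[:h,:w];x+=w
cv2.imwrite("pics/c1.png",np.vstack([A,row])[:600])
E
```

```text
(no output)
```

View pics/c1.png

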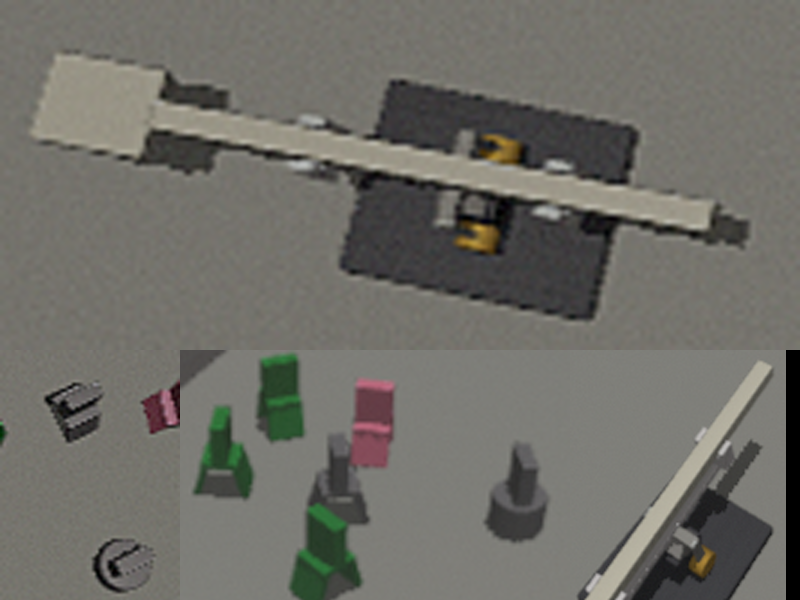

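The enlarged crop confirms it. The grey rider with splayed legs is at top (325,188) / side (268,165), and the grey round stopper is the one at top (342,241) / side (328,177). Now the positions.

```bash
python3 - <<'E'
from h import *
np.set_printoptions(precision=4,suppress=True)
cs=[onz("top",u,v,.012) for u,v in[(139,191),(187.4,200.4),(178.4,239),(128.4,229)]]
k=np.mean(cs,0);ex=(cs[0]+cs[3]-cs[1]-cs[2])[:2];print("knife",k,np.hypot(*ex)/2,np.arctan2(ex[1],ex[0]))
bl=np.mean([onz("top",*p,.07) for p in[(71.4,185.4),(66.4,202.4)]],0)
pl=np.mean([onz("top",*p,.117) for p in[(203.2,215.4),(202,221)]],0)
d=(bl-pl)[:2];print("blade",bl,"plain",pl,np.hypot(*d),np.arctan2(d[1],d[0]))
u=d/np.hypot(*d);n=np.array([-u[1],u[0]])
print("along blade,plain",(bl-k)[:2]@u,(pl-k)[:2]@u,"lateral",(bl-k)[:2]@n,(pl-k)[:2]@n)
print("rider",tri("top",(327,185.5),"side",(268.3,159)))
a,b=onz("top",321,188,.066),onz("top",333,183,.066);print(a,b,np.arctan2(*(b-a)[1::-1]))
im=cv2.imread("pics/top0.png");s=cv2.imread("pics/side0.png")
A=cv2.resize(im[172:207,305:350],None,fx=9,fy=9,interpolation=cv2.INTER_CUBIC)
B=cv2.resize(s[150:195,245:290],None,fx=8,fy=8,interpolation=cv2.INTER_CUBIC)
o=np.zeros((360,405+360,3),np.uint8);o[:A.shape[0],:405]=A;o[:,405:]=B;cv2.imwrite("pics/c2.png",o)
E
```

```text
knife [0.5364 0.0679 0.012 ] 0.12767673527952295 1.33464540887261
blade [0.586 0.268 0.07 ] plain [ 0.5066 -0.0582  0.117 ] 0.33572093238123923 1.3319564101281247
along blade,plain 0.206130746377566 -0.12959018600367328 lateral -0.0008924276521305125 -0.0008924276521305089
rider (array([ 0.5794, -0.3508,  0.0749]), np.float64(0.0003464036618057919))
[ 0.5761 -0.3375  0.066 ] [ 0.5872 -0.3674  0.066 ] -1.2137026251203655
```

View pics/c2.png

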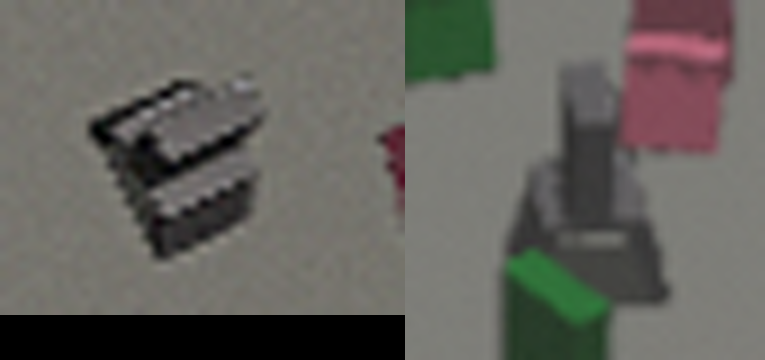

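Call:
step_arm --moves '[0,0,0,-0.045,0,0,0,0,-0.045,0,0,0,0,-0.045,0,0,0,0,-0.045,0,0,0,0,-0.045,0,0,0,0,-0.045,0,0,0,0,-0.045,0,0.66,0.09,0,0,0,0.66,0.09,0,0,0,0.66,0.09,0,0,0,0.66,0.09,0,0,0,0.66,0.09,0,0,0]' --squeeze 30

```text
time: 1.7
tool_pos: [0.3189, -0.4011, 0.2455]
eef_rot: [[0.236, 0.972, 0.001], [0.972, -0.236, -0.0], [-0.0, 0.001, -1.0]]
wrist_force: [0.8, -0.3, 0.1]
gripper_width: 0.003
finger_force: 0.0
```

Call:
step_arm --moves '[0.66,0.09,0,0,0,0.66,0.09,0,0,0,0.66,0.09,0,0,0,0.66,0.09,0,0,0,0.66,0.09,0,0,0,0.66,0.09,0,0,0,0.66,0.09,0,0,0,0.66,0.09,0,0,0,0.66,0.09,0,0,0,0.66,0.09,0,0,0,0.66,0.09,0,0,0,0.66,0.09,0,0,0]'

```text
time: 2.9
tool_pos: [0.5374, 0.1576, 0.2457]
eef_rot: [[0.235, 0.972, 0.001], [0.972, -0.235, 0.0], [0.0, 0.001, -1.0]]
wrist_force: [0.3, -1.3, -0.9]
gripper_width: 0.001
finger_force: 0.0
```

Call:
step_arm --moves '[0.66,0.09,0,0,0,0.66,0.09,0,0,0,0.66,0.09,0,0,0,0,0,0,0,0,0,0,0,0,0]'

```text
time: 3.4
tool_pos: [0.5914, 0.2961, 0.2445]
eef_rot: [[0.233, 0.972, -0.001], [0.972, -0.233, -0.001], [-0.001, -0.001, -1.0]]
wrist_force: [-0.5, 0.3, -0.4]
gripper_width: 0.0
finger_force: 0.0
```

```bash
python3 - <<'E'
from h import *
np.set_printoptions(precision=4,suppress=True)
print("rider",tri("top",(328,185.9),"side",(268.1,160.2)),onz("top",328,185.9,.066),onz("side",268.1,160.2,.066))
P=lambda cx,cy,z:onz("top",60+cx/5,175+cy/5,z)
f1=(P(312,122,.09)+P(300,166,.09))/2;f2=(P(558,166,.108)+P(548,212,.108))/2
u=np.array([.2356,.9719]);m=(f1+f2)/2;print(f1,f2,np.hypot(*(f1-f2)[:2]),"knife",m[:2]-.005*u)
s=sensors.state();print(s["time"],s["tool_pos"],s["eef_rot"],s["gripper_width"])
cv2.imwrite("pics/t1.png",eyes.get_image("top"))
E
```

```text
rider (array([ 0.5803, -0.3542,  0.069 ]), np.float64(0.0007843312290962092)) [ 0.5805 -0.3548  0.066 ] [ 0.5819 -0.3582  0.066 ]
[0.5525 0.1349 0.09  ] [0.5234 0.0156 0.108 ] 0.12277629835720637 knife [0.5368 0.0704]
3.4 [0.5914 0.2961 0.2445] [[ 0.233   0.9725 -0.0011]
 [ 0.9725 -0.233  -0.0009]
 [-0.0011 -0.0009 -1.    ]] 0.00010394530343685342
```

Call:
step_arm --moves '[0,0,0.58,0,0,0,0,0.58,0,0,0,0,0.58,0,0,0,0,0.58,0,0,0,0,0,0,0,-0.08,0,0,0,0,-0.08,0,0,0,0,-0.08,0,0,0,0,-0.08,0,0,0,0,-0.08,0,0,0,0]'

```text
time: 4.45
tool_pos: [0.5855, 0.2658, 0.0732]
eef_rot: [[0.235, 0.972, 0.003], [0.972, -0.235, 0.001], [0.002, 0.003, -1.0]]
wrist_force: [0.5, 1.7, 0.1]
gripper_width: -0.004
finger_force: 0.6
```

Call:
step_arm --moves '[-0.06,0,0,0,0,-0.06,0,0,0,0,-0.06,0,0,0,0,-0.06,0,0,0,0,-0.04,0,0,0,0,-0.04,0,0,0,0,0,0,0,0,0]'

```text
time: 5.15
tool_pos: [0.5787, 0.2421, 0.0712]
eef_rot: [[0.235, 0.972, -0.0], [0.972, -0.235, -0.0], [-0.0, -0.0, -1.0]]
wrist_force: [0.7, 0.8, 0.9]
gripper_width: -0.002
finger_force: 0.2
```

```bash
cat >> h.py <<'E'
K=np.array([.5366,.0692]);U=np.array([.2356,.9719]);N=np.array([.9719,-.2356])
def rel(p): d=np.asarray(p)[:2]-K; return d@U,d@N
E
python3 - <<'E'
from h import *
np.set_printoptions(precision=4,suppress=True)
s=sensors.state();print(s["time"],s["tool_pos"],rel(s["tool_pos"]),s["wrist_force"])
a=eyes.get_image("top");b=eyes.get_image("side")
cv2.imwrite("pics/t2.png",a);cv2.imwrite("pics/s2.png",b)
A=cv2.resize(a[165:245,60:260],(800,320),interpolation=cv2.INTER_CUBIC)
B=cv2.resize(b[244:384,100:340],(480,280),interpolation=cv2.INTER_CUBIC)
o=np.zeros((600,800,3),np.uint8);o[:320]=A;o[320:,:480]=B;cv2.imwrite("pics/c3.png",o)
E
```

```text
5.15 [0.5787 0.2421 0.0712] (np.float64(0.1779068619145692), np.float64(0.0001563654461725025)) [0.72   0.8143 0.9121]
```

View pics/c3.png

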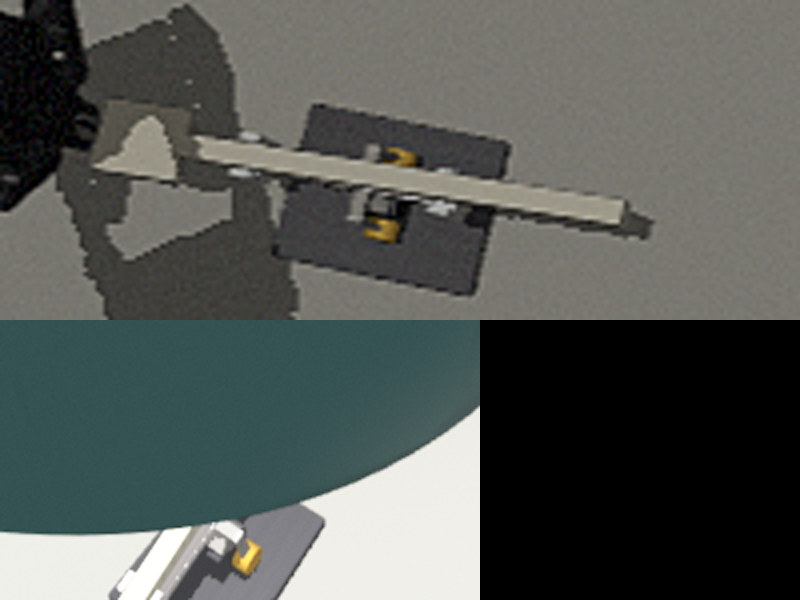

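The paddle has slid about 28 mm: plain end now at top px (216,218), blade end (85,198), no longer far over. I'll push on to a few mm short of balance, then back off and look from the side with the arm out of the way.

Call:
step_arm --moves '[-0.04,0,0,0,0,-0.04,0,0,0,0,-0.04,0,0,0,0,-0.03,0,0,0,0,-0.03,0,0,0,0,-0.03,0,0,0,0,-0.03,0,0,0,0,0,0,0,0,0]'

```text
time: 6.05
tool_pos: [0.5745, 0.2246, 0.0713]
eef_rot: [[0.235, 0.972, -0.0], [0.972, -0.235, -0.0], [-0.0, -0.0, -1.0]]
wrist_force: [0.4, 1.8, 1.1]
gripper_width: -0.007
finger_force: 0.5
```

```bash
python3 - <<'E'
from h import *
np.set_printoptions(precision=4,suppress=True)
s=sensors.state();print(s["time"],s["tool_pos"],rel(s["tool_pos"]),s["wrist_force"])
cv2.imwrite("pics/t3.png",eyes.get_image("top"))
# white/beige mask plain end: sample along the shank line
for f in("top0","t2","t3"):
    im=cv2.imread(f"pics/{f}.png").astype(int)
    for z in(.104,):
        r=[]
        for a in np.arange(-.24,-.06,.001):
            p=proj("top",[*(K+a*U),z]);c=cv2.getRectSubPix(im.astype(np.float32),(1,1),tuple(p))[0,0];r.append(c.sum())
        r=np.array(r);i=np.where(r>(r.max()+r.min())/2)[0][0];print(f,"plain end a",-.24+.001*i)
E
```

```text
6.05 [0.5745 0.2246 0.0713] (np.float64(0.15999611824585405), np.float64(0.000232664914486714)) [0.3823 1.8339 1.1344]
top0 plain end a -0.24
t2 plain end a -0.24
t3 plain end a -0.24
```

Call:
step_arm --moves '[0.1,0,0,0,0,0.2,0,0,0,0,0.2,0,-0.2,0,0,0,0,-0.55,0,0,0,0,-0.6,0,0,0,0,-0.6,0,0,0,0,-0.4,0,0]'

```text
time: 6.8
tool_pos: [0.5847, 0.2632, 0.2516]
eef_rot: [[0.234, 0.972, 0.004], [0.972, -0.234, 0.002], [0.003, 0.004, -1.0]]
wrist_force: [1.2, 0.3, -0.2]
gripper_width: -0.001
finger_force: 0.0
```

Call:
step_arm --moves '[-0.65,0.155,0,0,0,-0.65,0.155,0,0,0,-0.65,0.155,0,0,50,-0.65,0.155,0,0,50,-0.65,0.155,0,0,50,-0.65,0.155,0,0,50,-0.65,0.155,0,0,50,-0.65,0.155,0,0,50,-0.65,0.155,0,0,50,-0.65,0.155,0,0,50,-0.65,0.155,0,0,50,-0.65,0.155,0,0,50]'

```text
time: 8.0
tool_pos: [0.5821, -0.3399, 0.2474]
eef_rot: [[0.235, 0.972, 0.0], [0.972, -0.235, 0.0], [0.0, 0.0, -1.0]]
wrist_force: [0.8, 0.7, 0.3]
gripper_width: 0.503
finger_force: 0.0
```

```bash
python3 - <<'E'
from h import *
np.set_printoptions(precision=4,suppress=True)
s=sensors.state();print(s["time"],s["tool_pos"],rel(s["tool_pos"]),s["wrist_force"])
a=eyes.get_image("top");b=eyes.get_image("side")
cv2.imwrite("pics/t4.png",a);cv2.imwrite("pics/s4.png",b)
A=cv2.resize(a[175:245,70:240],(680,280),interpolation=cv2.INTER_CUBIC)
B=cv2.resize(b[224:384,130:330],(400,320),interpolation=cv2.INTER_CUBIC)
C=cv2.resize(b[214:254,240:290],(400,320),interpolation=cv2.INTER_CUBIC)
o=np.zeros((600,800,3),np.uint8);o[:280,:680]=A;o[280:,:400]=B;o[280:,400:]=C;cv2.imwrite("pics/c4.png",o)
# predicted pixels of plain end top edge centre for tilts (a along paddle = -.195+off)
for off in(0,.004,.008):
  for t in(-.06,-.03,0,.03,.06,.1,.14):
    x,z=-.195+off,.042
    h=x*np.cos(t)+z*np.sin(t);v=.062-x*np.sin(t)+z*np.cos(t)
    P=[*(K+h*U),v]; print(off,t,proj("side",P),proj("top",P))
E
```

```text
8.0 [ 0.5821 -0.3399  0.2474] (np.float64(-0.3869136545482423), np.float64(0.14058535270060263)) [0.7848 0.7089 0.3031]
0 -0.06 [279.3186 236.9103] [232.1395 225.7024]
0 -0.03 [279.1572 234.8639] [231.5368 225.2884]
0 0 [278.939  232.8675] [230.8513 224.8558]
0 0.03 [278.6629 230.9232] [230.0823 224.4047]
0 0.06 [278.3275 229.0332] [229.2288 223.9354]
0 0.1 [277.7859 226.6017] [227.9583 223.2814]
0 0.14 [277.1333 224.2765] [226.5353 222.5957]
0.004 -0.06 [278.1287 238.3468] [230.4336 225.352 ]
0.004 -0.03 [277.9531 236.3539] [229.8216 224.942 ]
0.004 0 [277.7214 234.4114] [229.1285 224.514 ]
0.004 0.03 [277.4322 232.5215] [228.3535 224.068 ]
0.004 0.06 [277.0842 230.6863] [227.496  223.6043]
0.004 0.1 [276.5269 228.3284] [226.2231 222.9586]
0.004 0.14 [275.8598 226.0776] [224.8012 222.282 ]
0.008 -0.06 [276.928  239.7964] [228.7274 225.0015]
0.008 -0.03 [276.7384 237.8571] [228.1065 224.5957]
0.008 0 [276.4932 235.9688] [227.4062 224.1723]
0.008 0.03 [276.191  234.1333] [226.6259 223.7315]
0.008 0.06 [275.8307 232.353 ] [225.7647 223.2734]
0.008 0.1 [275.2579 230.0689] [224.4901 222.6361]
0.008 0.14 [274.5766 227.8924] [223.0699 221.9689]
```

View pics/c4.png

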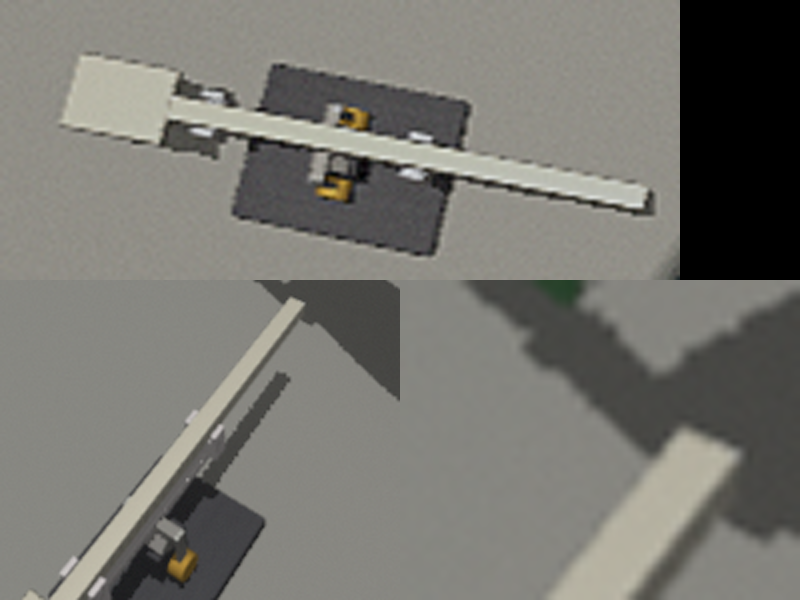

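```bash
python3 - <<'E'
from h import *
np.set_printoptions(precision=4,suppress=True)
a=cv2.imread("pics/t4.png");b=cv2.imread("pics/s4.png")
p,e=tri("top",(231.4,224.1),"side",(278.5,233.7));print("plain top",p,e,rel(p))
# fork-side reference: side-view cheeks of both forks; same for the old picture
p0,e0=tri("top",(202.3,217.9),"side",(0,0));
# blade corners top img c4: near edge (79,52),(62,125)
m=np.mean([(79,52),(62,125)],0)/4+[69.5,174.5];print("blade end top px",m)
for z in(.09,.097,.102,.107,.112):
    q=onz("top",*m,z);l=np.linalg.norm(q-np.r_[p[:2],p[2]]);print(z,q,l,rel(q),(p[2]-.104-(z-.102))/.34)
E
```

```text
plain top [ 0.4922 -0.1214  0.1006] 0.0012001678847520364 (np.float64(-0.19574452918054014), np.float64(0.0017533401272679567))
blade end top px [ 87.125 196.625]
0.09 [0.573  0.2152 0.09  ] 0.3463577639380905 (np.float64(0.150467807814857), np.float64(0.0009409101786966751)) 0.025199685002633795
0.097 [0.5714 0.2121 0.097 ] 0.3428706385144334 (np.float64(0.1471204265351581), np.float64(0.00015158388994092673)) 0.00461144970851613
0.102 [0.5703 0.2099 0.102 ] 0.34046736090000024 (np.float64(0.14472943990680182), np.float64(-0.00041222060202744345)) -0.010094432644425017
0.107 [0.5692 0.2078 0.107 ] 0.3381387897535511 (np.float64(0.1423384532784455), np.float64(-0.0009760250939959246)) -0.024800314997366204
0.112 [0.5681 0.2056 0.112 ] 0.3358864788118911 (np.float64(0.1399474666500892), np.float64(-0.0015398295859642948)) -0.039506197350307394
```

```bash
cat >> h.py <<'E'
def corner(f,pts):
    g=cv2.cvtColor(cv2.imread(f"pics/{f}.png"),cv2.COLOR_BGR2GRAY)
    p=np.array(pts,np.float32).reshape(-1,1,2)
    return cv2.cornerSubPix(g,p,(2,2),(-1,-1),(3,50,.01)).reshape(-1,2)
E
python3 - <<'E'
from h import *
np.set_printoptions(precision=4,suppress=True)
def st(tf,tp,sf,sp):
    a=corner(tf,tp);b=corner(sf,sp);print(a.round(1).tolist(),b.round(1).tolist())
    q,e=tri("top",a.mean(0),"side",b.mean(0));return q,e
q0,e0=st("top0",[(202.7,214.9),(201.5,220.5)],"side0",[(253.4,251.2),(261.7,256.7)])
q1,e1=st("t4",[(232,221.2),(230.7,226.5)],"s4",[(274.9,232),(282,235.4)])
cv2.imwrite("pics/s5.png",eyes.get_image("side"));print("rest?",corner("s5",[(274.9,232),(282,235.4)]))
h=rel(q0)[0];t=.14;x=(h-.042*np.sin(t))/np.cos(t);z=.062-x*np.sin(t)+.042*np.cos(t)
print(q0,e0,h,"x",x,"pred z",z,"bias",q0[2]-z)
print(q1,e1,rel(q1),"tilt raw",(q1[2]-.104)/.195,"corr",(q1[2]-.104-(q0[2]-z))/.195)
E
```

```text
[[202.3000030517578, 215.60000610351562], [201.5, 220.5]] [[254.60000610351562, 250.39999389648438], [261.70001220703125, 256.70001220703125]]
[[231.6999969482422, 222.0], [229.10000610351562, 227.3000030517578]] [[274.8999938964844, 231.89999389648438], [282.1000061035156, 235.3000030517578]]
rest? [[274.8687 231.931 ]
 [282.0927 235.3717]]
[ 0.506  -0.057   0.1189] 0.001319730212438321 -0.12987000077164743 x -0.13707192380838773 pred z 0.12271651501943066 bias -0.00381611137618966
[ 0.4912 -0.1192  0.1032] 0.0002468411475674372 (np.float64(-0.1938139452871977), np.float64(0.0002538656033657729)) tilt raw -0.004338798584519978 corr 0.015231003344657764
```

The cradle is off its stop and level to within about 0.015 rad, and it is at rest. The shank shows the plain end at top (230,225) / side (278,234). Now the rider.

Call:
step_arm --moves '[0,0,0,-0.0423,50,0,0,0,-0.0423,50,0,0,0,-0.0423,50,0,0,0,-0.0423,50,0,0,0,-0.0423,50,-0.168,-0.1,0,0,50,0,0,0.55,0,50,0,0,0.55,0,50,0,0,0.55,0,50,0,0,0,0,50]'

```text
time: 9.15
tool_pos: [0.5754, -0.3498, 0.1159]
eef_rot: [[-0.412, 0.911, -0.012], [0.911, 0.412, 0.008], [0.012, -0.008, -1.0]]
wrist_force: [-0.4, 1.0, -1.0]
gripper_width: 0.5
finger_force: 0.0
```

```bash
python3 - <<'E'
from h import *
s=sensors.state();print(s["time"],s["tool_pos"],s["eef_rot"].round(3).tolist())
a=eyes.get_image("top");b=eyes.get_image("side")
cv2.imwrite("pics/t6.png",a);cv2.imwrite("pics/s6.png",b)
A=cv2.resize(a[150:250,270:390],(400,333),interpolation=cv2.INTER_CUBIC)
B=cv2.resize(b[100:230,200:330],(400,400),interpolation=cv2.INTER_CUBIC)
o=np.zeros((400,800,3),np.uint8);o[:333,:400]=A;o[:,400:]=B;cv2.imwrite("pics/c6.png",o)
E
```

```text
9.15 [ 0.57543959 -0.34981688  0.11590953] [[-0.412, 0.911, -0.012], [0.911, 0.412, 0.008], [0.012, -0.008, -1.0]]
```

View pics/c6.png

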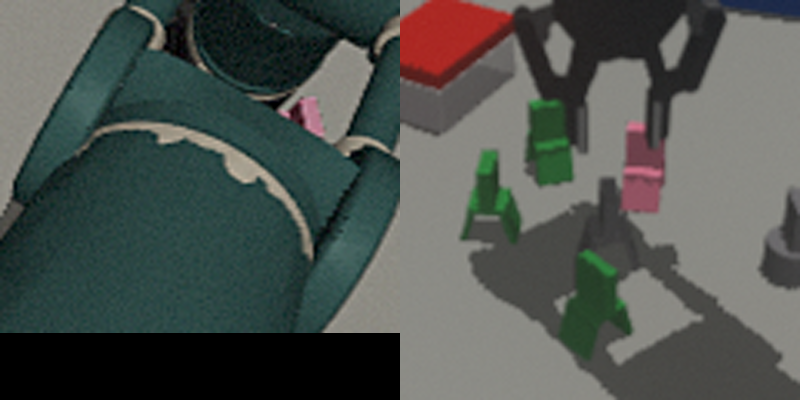

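Call:
step_arm --moves '[0,0,0,0,50,0,0,0,0,50]'

```text
time: 9.45
tool_pos: [0.5819, -0.3544, 0.1275]
eef_rot: [[-0.414, 0.91, 0.005], [0.91, 0.414, -0.003], [-0.005, 0.003, -1.0]]
wrist_force: [-0.8, -0.3, 0.5]
gripper_width: 0.502
finger_force: 0.0
```

```bash
python3 - <<'E'
from h import *
s=sensors.state();p=s["tool_pos"];print(s["time"],p,s["eef_rot"].round(3).tolist())
print(proj("side",p+[0,0,-.01]),proj("side",[p[0],p[1],.066]),proj("side",[.5803,-.3545,.066]))
E
```

```text
9.45 [ 0.58193655 -0.35438745  0.12748107] [[-0.414, 0.91, 0.005], [0.91, 0.414, -0.003], [-0.005, 0.003, -1.0]]
[267.95853634 141.4548117 ] [267.55295126 161.15859162] [268.27268392 161.26560496]
```

Call:
step_arm --moves '[0,0,0.4,0,50,0,0,0.3,0,50,0,0,0.15,0,50,0,0,0.09,0,50,0,0,0,0,50,0,0,0,0,50]'

```text
time: 10.05
tool_pos: [0.5807, -0.3537, 0.0547]
eef_rot: [[-0.414, 0.91, 0.002], [0.91, 0.414, -0.001], [-0.002, 0.001, -1.0]]
wrist_force: [0.9, 0.0, 0.5]
gripper_width: 0.5
finger_force: 0.0
```

Call:
step_arm --moves '[0,0,0,0,0,0,0,0,0,0,0,0,0,0,0,0,0,0,0,0,0,0,0,0,0,0,0,0,0,0]' --squeeze 30

```text
time: 10.65
tool_pos: [0.5803, -0.3534, 0.054]
eef_rot: [[-0.414, 0.91, 0.001], [0.91, 0.414, -0.001], [-0.001, 0.001, -1.0]]
wrist_force: [0.8, 0.6, 3.6]
gripper_width: 0.134
finger_force: 36.0
```

Call:
step_arm --moves '[0,0,-0.2,0,0,0,0,-0.5,0,0,0,0,-0.5,0,0,0,0,-0.5,0.0423,0,0,0,-0.5,0.0423,0,0,0,0,0.0423,0,0,0,0,0.0423,0,0,0,0,0.0423,0,0,0,0,0,0]'

```text
time: 11.55
tool_pos: [0.5795, -0.3529, 0.2189]
eef_rot: [[0.235, 0.972, -0.0], [0.972, -0.235, 0.0], [0.0, -0.0, -1.0]]
wrist_force: [0.6, -0.8, -0.9]
gripper_width: 0.136
finger_force: 35.4
```

Call:
step_arm --moves '[0.3,-0.1,0,0,0,0.6,-0.21,0,0,0,0.6,-0.21,0,0,0,0.6,-0.21,0,0,0,0.6,-0.21,0,0,0,0.6,-0.21,0,0,0,0.6,-0.21,0,0,0,0.6,-0.21,0,0,0,0.54,-0.21,0,0,0,0.3,-0.11,0,0,0,0,0,0,0,0,0,0,0,0,0]'

```text
time: 12.75
tool_pos: [0.5361, 0.0698, 0.2185]
eef_rot: [[0.231, 0.973, 0.0], [0.973, -0.231, -0.001], [-0.001, 0.0, -1.0]]
wrist_force: [0.1, 0.1, -0.3]
gripper_width: 0.132
finger_force: 35.4
```

Call:
step_arm --moves '[0,0,0,0,0,0,0,0,0,0]'

```text
time: 12.95
tool_pos: [0.5364, 0.0683, 0.2183]
eef_rot: [[0.236, 0.972, -0.0], [0.972, -0.236, -0.0], [-0.0, -0.0, -1.0]]
wrist_force: [-0.5, 0.7, -0.6]
gripper_width: 0.132
finger_force: 35.4
```

```bash
python3 - <<'E'
from h import *
s=sensors.state();p=s["tool_pos"];print(s["time"],p,rel(p),s["eef_rot"].round(3).tolist(),s["gripper_width"],s["wrist_force"])
a=eyes.get_image("top");b=eyes.get_image("side")
cv2.imwrite("pics/t7.png",a);cv2.imwrite("pics/s7.png",b)
A=cv2.resize(a[165:265,90:220],(400,308),interpolation=cv2.INTER_CUBIC)
B=cv2.resize(b[184:384,120:320],(400,400),interpolation=cv2.INTER_CUBIC)
o=np.zeros((400,800,3),np.uint8);o[:308,:400]=A;o[:,400:]=B;cv2.imwrite("pics/c7.png",o)
print(proj("side",p),proj("side",[*K,.104]))
E
```

```text
12.95 [0.53642141 0.06832456 0.21828083] (np.float64(-0.0008929199662600257), np.float64(3.268456757010724e-05)) [[0.236, 0.972, -0.0], [0.972, -0.236, -0.0], [-0.0, -0.0, -1.0]] 0.13188715975343057 [-0.54223331  0.72550311 -0.55982   ]
[194.18793383 273.02310915] [204.17883776 327.6609787 ]
```

View pics/c7.png

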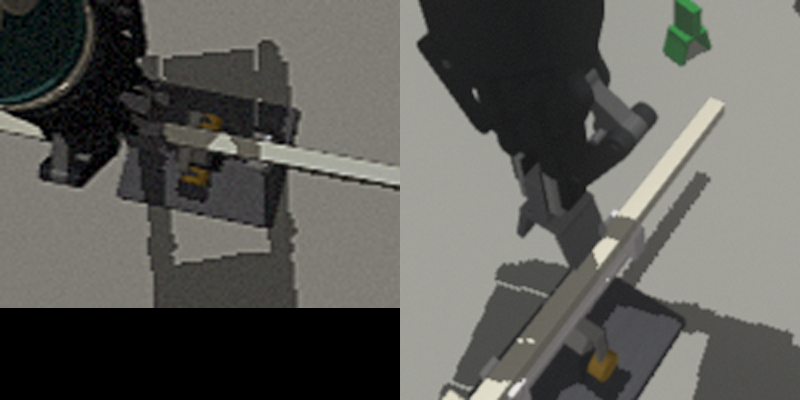

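```bash
python3 - <<'E'
from h import *
b=cv2.imread("pics/s7.png");x0,y0,S=165,250,8
o=cv2.resize(b[y0:y0+75,x0:x0+95],None,fx=S,fy=S,interpolation=cv2.INTER_CUBIC)
s=sensors.state();R=s["eef_rot"];p=s["tool_pos"]-[0,0,.021]
W=lambda x,y,z:tuple(((proj("side",p+x*R[:,0]+y*R[:,1]+[0,0,z])+.5-[x0,y0])*S).astype(int).tolist())
for f,c in((.015,(0,0,255)),(-.015,(255,0,0))):
    pts=[(f,-.017,-.033),(f,-.010,-.007),(f,.010,-.007),(f,.017,-.033)]
    cv2.polylines(o,[np.array([W(*q) for q in pts])],False,c,1)
    pts=[(f,-.006,-.001),(f,-.006,.033),(f,.006,.033),(f,.006,-.001)]
    cv2.polylines(o,[np.array([W(*q) for q in pts])],True,c,1)
cv2.imwrite("pics/c8.png",o)
E
```

```text
(no output)
```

View pics/c8.png

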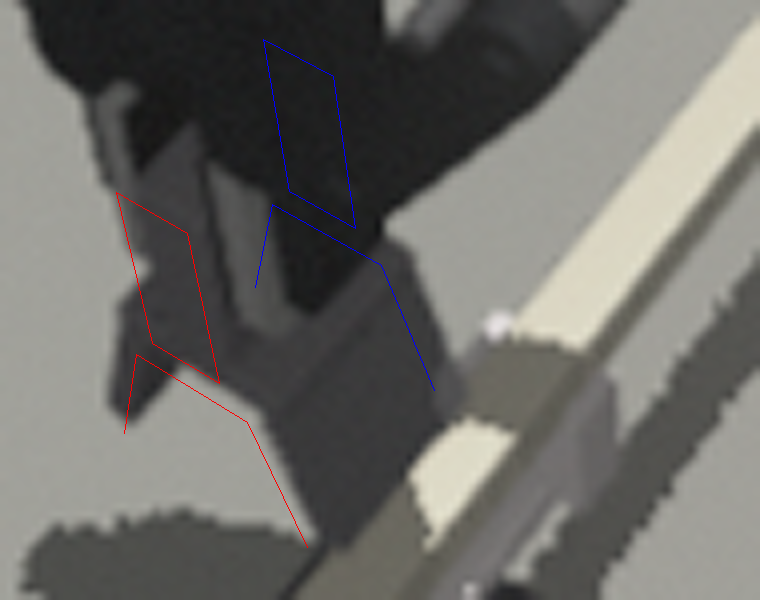

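Call:
step_arm --moves '[0.02,0,0.25,0,0,0,0,0.25,0,0,0,0,0.2,0,0,0,0,0.15,0,0,0,0,0.1,0,0,0,0,0.07,0,0,0,0,0.05,0,0,0,0,0.04,0,0,0,0,0,0,0,0,0,0,0,0]'

```text
time: 14.05
tool_pos: [0.5369, 0.071, 0.1354]
eef_rot: [[0.235, 0.972, 0.001], [0.972, -0.235, 0.0], [0.0, 0.001, -1.0]]
wrist_force: [0.2, 0.7, -0.6]
gripper_width: 0.132
finger_force: 35.4
```

```bash
python3 - <<'E'
from h import *
s=sensors.state();p=s["tool_pos"];print(s["time"],p,rel(p),s["gripper_width"],s["wrist_force"])
cv2.imwrite("pics/t9.png",eyes.get_image("top"))
E
```

```text
14.05 [0.53691931 0.07101145 0.13544088] (np.float64(0.0018357770874169951), np.float64(-0.00011644246623062859)) 0.13233686414114887 [ 0.23244332  0.72934676 -0.5839362 ]
```

Call:
step_arm --moves '[-0.01,0,0.02,0,0,0,0,0.013,0,0,0,0,0,0,0,0,0,0,0,20,0,0,0,0,25,0,0,0,0,30,0,0,0,0,35,0,0,0,0,35]'

```text
time: 14.9
tool_pos: [0.5365, 0.0702, 0.1326]
eef_rot: [[0.235, 0.972, 0.0], [0.972, -0.235, 0.0], [0.0, 0.0, -1.0]]
wrist_force: [0.2, 0.5, 0.2]
gripper_width: 0.349
finger_force: 0.0
```

Call:
step_arm --moves '[0,0,-0.1,0,35,0,0,-0.2,0,35,0,0,-0.5,0,35,0,0,-0.5,0,35,0,0,-0.5,0,35,-0.2,0.3,0,0,35,-0.5,0.4,0,0,35,-0.5,0.4,0,0,35,-0.5,0.4,0,0,35,-0.5,0.4,0,0,35,-0.5,0.4,0,0,35,-0.5,0.4,0,0,35]'

```text
time: 16.1
tool_pos: [0.6777, -0.2126, 0.2695]
eef_rot: [[0.235, 0.972, 0.002], [0.972, -0.235, -0.0], [-0.0, 0.002, -1.0]]
wrist_force: [1.4, 0.4, 0.2]
gripper_width: 0.348
finger_force: 0.0
```

Call:
step_arm --moves '[-0.5,0.4,0,0,35,-0.5,0.4,0,0,35,-0.5,0.4,0,0,35,-0.5,0.4,0,0,35,-0.5,0.2,0,0,35,-0.5,0.2,0,0,35,0,0,0,0,35,0,0,0,0,35,0,0,0,0,35,0,0,0,0,35]'

```text
time: 17.1
tool_pos: [0.7702, -0.4629, 0.2691]
eef_rot: [[0.234, 0.972, 0.001], [0.972, -0.234, -0.0], [0.0, 0.001, -1.0]]
wrist_force: [-0.7, 0.1, 1.1]
gripper_width: 0.348
finger_force: 0.0
```

```bash
python3 - <<'E'
from h import *
np.set_printoptions(precision=4,suppress=True)
s=sensors.state();p=s["tool_pos"];print(s["time"],p)
a=eyes.get_image("top");b=eyes.get_image("side")
cv2.imwrite("pics/t10.png",a);cv2.imwrite("pics/s10.png",b)
print(corner("s10",[(274.9,232),(282,235.4)]),corner("t10",[(232,221.2),(230.7,226.5)]))
A=cv2.resize(a[170:250,70:250],(800,356),interpolation=cv2.INTER_CUBIC)
B=cv2.resize(b[214:384,130:330],(287,244),interpolation=cv2.INTER_CUBIC)
x0,y0,S=180,285,4
C=cv2.resize(b[y0:y0+61,x0:x0+62],(248,244),interpolation=cv2.INTER_CUBIC)
D=cv2.resize(b[217:257,240:304],(265,166),interpolation=cv2.INTER_CUBIC)
o=np.zeros((600,800,3),np.uint8);o[:356]=A;o[356:,:287]=B;o[356:,287:535]=C;o[356:522,535:]=D
cv2.imwrite("pics/c10.png",o)
print("fin top centre pred: top",proj("top",[*K,.144]),"side",proj("side",[*K,.144]))
E
```

```text
17.1 [ 0.7702 -0.4629  0.2691]
[[275.5763 232.6523]
 [281.8413 235.4799]] [[231.5744 222.5157]
 [229.1844 227.3623]]
fin top centre pred: top [142.5342 205.228 ] side [200.915  310.8586]
```

View pics/c10.png

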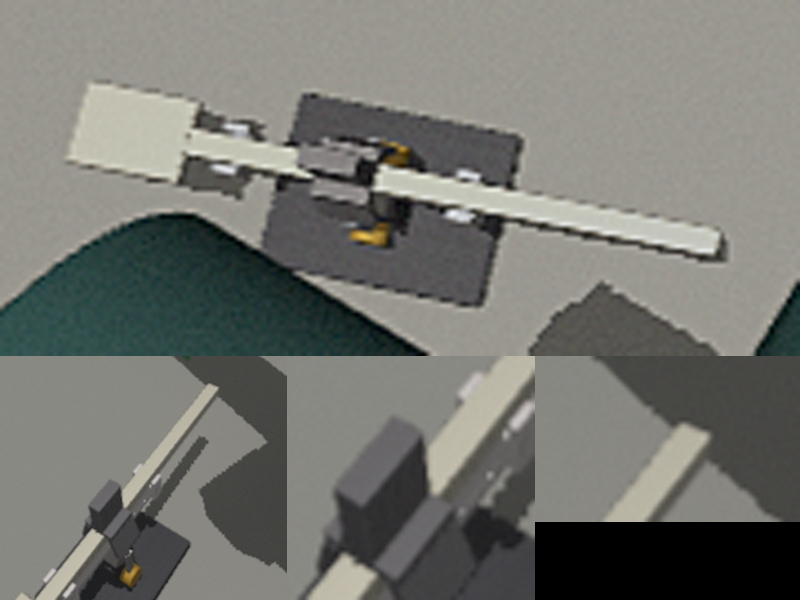

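```bash
python3 - <<'E'
from h import *
np.set_printoptions(precision=4,suppress=True)
q,e=tri("top",(143.3,205.1),"side",(203.5,310.7));print(q,e,rel(q),rel(onz("top",143.3,205.1,.144)))
q,e=tri("top",(230.4,224.9),"side",(278.7,234.07));print("plain",q,e,rel(q),(q[2]-.104)/.195)
# base corners as bias check (z .012): plain-side corners in both views
for n,uv in(("top",(187.2,200.2)),("top",(178.2,238.8)),("side",(130+190/1.435-.5,214+(543-356)/1.435-.5))):
    print(n,rel(onz(n,*uv,.012)))
cv2.imwrite("pics/s11.png",eyes.get_image("side"));print(corner("s11",[(274.9,232),(282,235.4)]))
E
```

```text
[0.5356 0.0675 0.1429] 0.002872100388582864 (np.float64(-0.0018889110543047814), np.float64(-0.0005703918369384419)) (np.float64(-0.0015738080958570598), np.float64(0.0006032093117082747))
plain [ 0.4907 -0.1192  0.1023] 0.00015337920108692606 (np.float64(-0.1938924608269834), np.float64(-0.00017889626839595184)) -0.008734776686316316
top (np.float64(-0.06415846163977595), np.float64(0.050345267451002464))
top (np.float64(-0.06495522953495436), np.float64(-0.04915581337970175))
side (np.float64(-0.06059495056881395), np.float64(-0.050633094245400745))
[[275.601  232.6579]
 [281.846  235.4756]]
```

```bash
python3 -c "
from station import order
print(order.sign_off())"
```

```text
the job is handed in; nothing more can be done
None
```

I slid the paddle until the cradle balanced level and at rest (tilt within about 0.015 rad by camera), set the grey rider astride the shank about 2 mm from the knife edge, and handed the job in at about 17 s; the arm never went to the stopper or the bottle.

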